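Set a whetstone against the stops of its sharpening board

TASK

Lay the whetstone on the wooden sharpening board with its pale face still up. First push its long side flush against the long steel rail, with its end still about a finger's width short of the short steel stop; then slide it along the rail until that end butts against the stop, so that it is ready for sharpening knives. Let go of it, and leave the other things where they stand.

Things in the scene. Friction and masses are not known exactly. Their poses are not given: they have to be found in the camera images.
- whetstone: loose two-coloured sharpening stone, a block 50 (x) x 160 (y) x 30 (z) mm, about 0.5 kg; brown below, pale cream on top; starts flat on the worktop beside the board. Origin at the centre of its underside, y along its length, z up. Its two ends are alike: either may meet the stop
- sharpening_board: brown wooden board 120 (x) x 250 (y) mm, flat top 18 mm above the worktop; it does not move when pushed. Origin at the centre of its underside; +y along its length to the end stop, +x across it to the side rail (at yaw 0 the rail is on the far side from the robot, the stop at the left end; turned at most 0.35 rad from that). It may stand to the robot's left or right, the stone on the other side
- side_rail: long steel rail fixed on the board along its +x edge, 10 mm wide, 220 mm long in y, standing 10 mm above the board's top; origin at the centre of its underside (board frame 55, -15, 18 mm). The stone's long side belongs against its -x face, at x = 50 mm in the board's frame
- end_stop: short steel bar fixed on the board across its +y end, 75 mm long in x, 10 mm thick in y, standing 10 mm above the board's top; origin at the centre of its underside (board frame 7.5, 120, 18 mm). The stone's end belongs against its -y face, at y = 115 mm in the board's frame
- nest (a point): point on the board's top (board frame 25, 35, 18 mm; axes as the board's) where the origin of the whetstone lies when it touches both rail and stop
- spice_1: clear spice jar with a red cap, 45 mm across, 106 mm tall; origin at the centre of its underside; a bystander
- spice_3: second clear spice jar with a red cap, 45 mm across, 106 mm tall; origin at the centre of its underside; a bystander
- honey_jar: honey jar with a green lid, 64x68 mm, 84 mm tall; origin at the centre of its underside; a bystander
- bean_tin: food tin, 75 mm across, 110 mm tall; origin at the centre of its underside; a bystander
- pepper_mill: dark wooden pepper mill, 58 mm across, 170 mm tall; origin at the centre of its underside; a bystander
- salt_shaker: glass salt shaker with a grey cap, 44 mm across, 90 mm tall; origin at the centre of its underside; a bystander

How it is judged:
On the way, in this order (a step that is already met when the one before it is completed fails the run):
1. the whetstone lies on the board flush against the side rail (within 3 mm), still at least 5 mm short of the end stop (x of whetstone in the frame of nest between -0.003 and 0.003 m and z of whetstone in the frame of nest between -0.003 and 0.003 m and angle between the y axis of whetstone and the y axis of sharpening_board, either way round below 0.04 rad and y of whetstone in the frame of nest below -0.005 m), for 0.1 s.
2. then it is slid along the rail until it is home against the end stop as well (x of whetstone in the frame of nest between -0.003 and 0.003 m and y of whetstone in the frame of nest between -0.002 and 0.002 m and z of whetstone in the frame of nest between -0.003 and 0.003 m and angle between the y axis of whetstone and the y axis of sharpening_board, either way round below 0.04 rad), for 0.1 s.
At the end, for the whole second after the job is handed in: The whetstone lies flat on the board, pale face up and at rest, within 2 mm of touching both the side rail and the end stop, square to them within 0.03 rad (x of whetstone in the frame of nest between -0.002 and 0.002 m and y of whetstone in the frame of nest between -0.002 and 0.002 m and z of whetstone in the frame of nest between -0.002 and 0.003 m and angle between the y axis of whetstone and the y axis of sharpening_board, either way round below 0.03 rad and angle between whetstone's own z axis and vertical below 0.05 rad and linear speed of whetstone below 0.01 m/s).
It fails at once if a bystander is shoved more than 40 mm or knocked over (distance of any of spice_1, spice_3, honey_jar, bean_tin, pepper_mill, salt_shaker from where it was at the start of the episode above 0.04 m or angle between any of spice_1, spice_3, honey_jar, bean_tin, pepper_mill, salt_shaker's own z axis and vertical above 0.6 rad).
It also fails if it takes over 58 s, if anything falls off the work surface, if the arm or the gripper's body presses on something with over 40 N, if the wrist force passes 120 N, or if a joint passes its speed limit or range.

ROBOT

A 6-joint arm with a two-finger parallel gripper is mounted at the origin on a cart in front of the work surface, level with it; the furniture and walls round the work are solid. World frame = base frame: x ahead of the robot, y to its left, z up, the work surface at z = 0. Lengths are in m, angles in rad, forces in N, time in s.
With the tool pointing down it reaches from about 0.3 to 0.95 m from the base axis. Payload 3.1 kg.
Tool frame: the origin (TCP) lies midway between the tips of the shut fingers; the grasp point (between the pads) lies 19 mm behind it (robot.grip_depth is the distance from the TCP to the grasp point, in m); z points along the fingers, y is the line along which they close (so a half turn about z gives the same grasp; the last joint's range is limited). The gripper opens to 85 mm and grips with 20 to 120 N. Pads are 22 mm wide; open, the fingers measure 114 mm over their backs; the gripper's body (76 mm by 85 mm) begins 54 mm behind the grasp point. The pads swing forward as they close: fully open they stand 13 mm farther back than shut.
Start: joints at [-1.181, 0.308, 1.634, -0, 1.2, -0.07], TCP at [0.277, -0.56, 0.231] pointing down, gripper open.
Joint ranges: [-3.06, 3.06], [-0.79, 1.96], [0.05, 2.63], [-1.19, 4.34], [0.05, 2.64], [-2.94, 2.94]. Speed limits (rad/s): [2.79, 2.79, 3.14, 3.14, 3.14, 3.14].

INTERFACE

Orientations are given as a 3x3 rotation matrix whose columns are the frame's x, y, z axes.
In Python, from rig import robot, viewer gives the robot as it stands (robot), with the cameras (viewer).
- The arm moves only by the shell command python3 shift.py 'ROWS'. ROWS is a JSON list of rows, 1 to 8 of them, each of 7 numbers: a rotation vector rx, ry, rz in rad, then dx, dy, dz in m, then the finger opening in m; each row is the pose to reach, as a shift and turn from the pose commanded when the command began, along the tool's axes at that moment; what a row does not reach only later rows make up. A row lasts 1/12 s, in which the tool goes at most 0.0417 m and 0.125 rad, less where a joint would pass 70% of its speed; a pose out of reach is approached as far as the arm can. The fingers move at their own pace and stop on an object; the grip force is fixed at half the most. Time passes only in rows, so rows that do not move let the fingers close. It prints the time, the measured TCP pose, the force, the opening and the grip force at its end.
- robot.observe(): the state, without advancing time (a new reading comes with each control period).
- viewer.snapshot(name): name is "side" or "top" or "wrist"; returns a dict with "pixels" (420x560x3 uint8, blue, green, red), "K" (3x3 intrinsics, pixels), "xyz" and "orientation" of the camera in the world; the wrist camera has in their place "T_tool_cam" (4x4, takes a point from camera to tool coordinates, whose origin is the TCP and whose axes are the flange's). Camera axes: x right, y down, z forward; pixel columns grow to the right and rows downward; lengths in m; the calibration is good to about 2 mm. A picture is of the moment at which its call begins: read the wrist's pose just before it. There is no depth.
- robot.finish_job(): hands the job in; it is judged then, once.
The state is a dict: "time_s": time; "joint_pos": joint angles; "qd": joint speeds; "effort": joint torques, N m; "eef_pos": TCP position; "eef_rot": TCP orientation; "wrist_force": force on the tool from outside, world axes, zero at the start; "moment": the same for the moment, N m; "width": finger opening in m; "grasp_force": force on a finger pad.
Only numpy, scipy, OpenCV 4.12 (cv2) and the standard library are available. Lean on these libraries where they do the work, as an engineer would, in place of code of your own. Each camera call takes 0.05 s, during which the arm holds its last target. There are 200 camera calls.

## Working session

There is one attempt and no reset: what is moved stays moved. The work goes in short steps, Python scripts to look and compute and a shell command to move; the robot and the scene stay as the last step left them, time stands still between calls to the robot, and variables do not carry over. Pictures are saved under pics/ and viewed, at most 10 in all, crops included, and the job is handed in when it is done.

```bash
ls; mkdir -p pics
python3 - <<'E'
from rig import robot, viewer
import cv2,json,numpy as np
for n in("top","side"):
    s=viewer.snapshot(n); cv2.imwrite(f"pics/{n}0.png",s["pixels"])
    print(n,np.round(s["K"],1).tolist(),np.round(s["xyz"],4),np.round(s["orientation"],4).tolist())
o=robot.observe();print(o["time_s"],o["eef_pos"],np.round(o["eef_rot"],3).tolist(),o["width"])
E
```

```text
pics
rig.py
shift.py
top [[450.1, 0.0, 281.1], [0.0, 450.1, 210.0], [0.0, 0.0, 1.0]] [ 0.3635 -0.0713  1.3355] [[0.015, -0.9861, 0.1655], [-0.9998, -0.0167, -0.0087], [0.0114, -0.1654, -0.9862]]
side [[391.7, 0.0, 283.7], [0.0, 391.7, 209.8], [0.0, 0.0, 1.0]] [0.1458 0.7337 0.743 ] [[-0.8718, -0.2885, 0.396], [-0.4899, 0.5265, -0.6949], [-0.008, -0.7997, -0.6003]]
0.1 [ 0.27704525 -0.55941365  0.23014911] [[0.896, 0.444, -0.001], [0.444, -0.896, 0.002], [0.0, -0.002, -1.0]] 0.0852812858527179
```

View pics/top0.png

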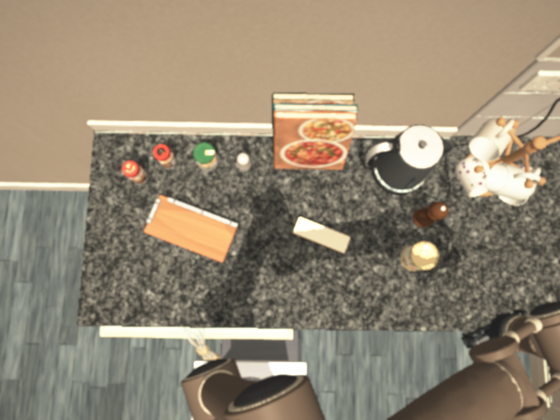

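View pics/side0.png

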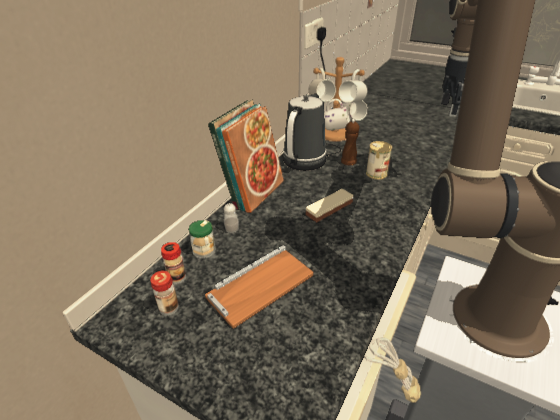

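Top view: board at about (190,228) with the stop at its left end (153,210) and the rail along the far edge (157,200)-(237,222). The stone is at (322,235), pale face up; the jars and mill are clear of both. Measuring now.

```bash
cat > h.py <<'E'
from rig import robot, viewer
import cv2,numpy as np
def cam(n):
    o=robot.observe(); s=viewer.snapshot(n)
    if n=="wrist":
        T=np.array(s["T_tool_cam"]);R=np.array(o["eef_rot"]);p=np.array(o["eef_pos"])
        return s["pixels"],np.array(s["K"]),R@T[:3,:3],p+R@T[:3,3]
    return s["pixels"],np.array(s["K"]),np.array(s["orientation"]),np.array(s["xyz"])
def cast(px,c,z):
    px=np.atleast_2d(px).astype(float)
    d=np.c_[px,np.ones(len(px))]@np.linalg.inv(c[1]).T@c[2].T
    return c[3]+d*((z-c[3][2])/d[:,2])[:,None]
def rect(mask,c,z,near=None):
    """min-area rect (world xy) of the largest blob, ray-cast to height z"""
    cs,_=cv2.findContours(mask,cv2.RETR_EXTERNAL,cv2.CHAIN_APPROX_NONE)
    k=max((k for k in cs if near is None or cv2.pointPolygonTest(k,near,True)>-15),key=cv2.contourArea)
    w=cast(k[:,0,:],c,z)[:,:2]
    r=cv2.minAreaRect(w.astype(np.float32)*1000)
    b=cv2.boxPoints(r)
    e=[b[1]-b[0],b[2]-b[1]]; L=max(e,key=np.linalg.norm)
    L=L*np.sign(L[1]) 
    return np.array(r[0])/1000,sorted(r[1]),np.arctan2(-L[0],L[1]),k
def state():
    o=robot.observe(); return o
E
python3 - <<'E'
from h import *
c=cam("top");hsv=cv2.cvtColor(c[0],cv2.COLOR_BGR2HSV)
for p in[(322,235),(305,225),(190,228),(153,210),(195,210),(250,230)]:print(p,hsv[p[1],p[0]])
st=cv2.inRange(hsv,(15,20,130),(35,140,255)); bo=cv2.inRange(hsv,(4,110,90),(16,255,255))
for n,m,z,p in(("stone",st,.03,(322,235)),("board",bo,.018,(190,228))):
    r=rect(m,c,z,p);print(n,r[0].round(4),np.round(r[1],1),r[2].round(3))
E
```

```text
(322, 235) [ 23  60 241]
(305, 225) [ 30   4 255]
(190, 228) [ 16 131 252]
(153, 210) [ 24  15 251]
(195, 210) [ 22  19 250]
(250, 230) [24 35 72]
stone [ 0.5133 -0.2007] [ 57.3 166.7] -0.373
board [0.5258 0.1826] [124.4 253.5] -0.362
```

```bash
cat >> h.py <<'E'
from scipy.spatial.transform import Rotation as Ro
def todo(x,y,z,yaw):
    """shift row from the measured pose to TCP (x,y,z), pointing down, tool y along (cos yaw, sin yaw)"""
    o=robot.observe();R=np.array(o["eef_rot"]);ty=np.array([np.cos(yaw),np.sin(yaw),0]);tz=np.array([0,0,-1.])
    def go(s):
        G=np.c_[np.cross(s*ty,tz),s*ty,tz]; return Ro.from_matrix(R.T@G).as_rotvec()
    r=min(go(1),go(-1),key=np.linalg.norm); d=R.T@(np.array([x,y,z])-o["eef_pos"])
    print("rot",r.round(4),"shift",d.round(4),"rows",round(max(np.linalg.norm(d)/.0417,np.linalg.norm(r)/.125),1),"t",o["time_s"],"p",np.round(o["eef_pos"],4),"F",np.round(o["wrist_force"],1),"w",round(o["width"],4),"j6",round(o["joint_pos"][5],2))
E
python3 shift.py '[[0,0,0,0.12,-0.07,-0.03,0.085],[0,0,-0.74,0.371,-0.217,-0.07,0.085],[0,0,-0.74,0.371,-0.217,-0.07,0.085],[0,0,-0.74,0.371,-0.217,-0.07,0.085],[0,0,-0.74,0.371,-0.217,-0.07,0.085],[0,0,-0.74,0.371,-0.217,-0.07,0.085],[0,0,-0.74,0.371,-0.217,-0.07,0.085],[0,0,-0.74,0.371,-0.217,-0.07,0.085]]'
python3 -c "
from h import *
todo(.513,-.2,.3,-.373)"
```

```text
time_s: 0.82
eef_pos: [0.4586, -0.2834, 0.2855]
eef_rot: [[0.359, 0.933, -0.0], [0.933, -0.359, 0.0], [0.0, -0.0, -1.0]]
wrist_force: [1.0, -1.0, 0.2]
width: 0.0848
grasp_force: 0.0
rot [-0.0002 -0.0001  0.0057] shift [ 0.0974  0.0209 -0.0145] rows 2.4 t 0.8167 p [ 0.4586 -0.2834  0.2855] F [ 1.  -1.   0.2] w 0.0848 j6 -0.27
```

```bash
python3 shift.py '[[0,0,0,0.097,0.021,-0.014,0.085],[0,0,0,0.097,0.021,-0.014,0.085],[0,0,0,0.097,0.021,-0.014,0.085],[0,0,0,0.097,0.021,-0.014,0.085],[0,0,0,0.097,0.021,-0.014,0.085]]'
python3 - <<'E'
from h import *
c=cam("wrist");cv2.imwrite("pics/w1.png",c[0]);print(c[3],c[2].round(3).tolist(),c[1].round(1).tolist())
hsv=cv2.cvtColor(c[0],cv2.COLOR_BGR2HSV)
print(hsv[100:420:40,100:560:60].tolist()[3])
E
```

```text
time_s: 1.23
eef_pos: [0.5129, -0.2017, 0.2992]
eef_rot: [[0.36, 0.933, -0.001], [0.933, -0.36, -0.0], [-0.001, -0.001, -1.0]]
wrist_force: [-0.2, -0.1, -0.1]
width: 0.0852
grasp_force: 0.0
[ 0.54286914 -0.12308181  0.44111965] [[0.933, -0.339, -0.119], [-0.359, -0.882, -0.305], [-0.002, 0.327, -0.945]] [[323.6, 0.0, 281.3], [0.0, 323.6, 211.7], [0.0, 0.0, 1.0]]
[[40, 25, 155], [20, 60, 127], [20, 58, 93], [30, 11, 255], [19, 60, 123], [20, 61, 105], [12, 33, 39], [17, 66, 200]]
```

View pics/w1.png

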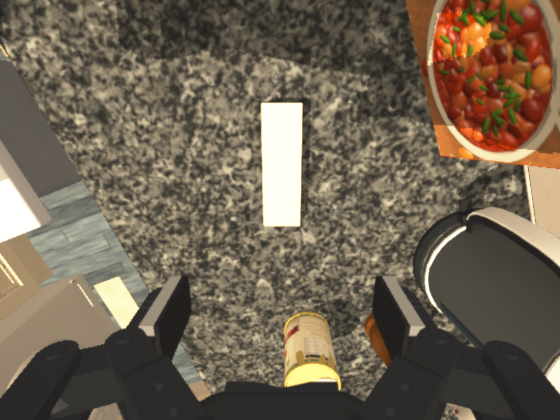

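The wrist view shows the pale stone at (262,103)-(301,226), aligned with the tool; tin at (310,345) is well clear.

Run:
```python
from h import *
c=cam("wrist");g=cv2.cvtColor(c[0],cv2.COLOR_BGR2GRAY)
m=cv2.morphologyEx(cv2.inRange(g,190,255),cv2.MORPH_OPEN,np.ones((9,9),np.uint8))
r=rect(m,c,.03,(281,165));print(r[0].round(4),np.round(r[1],1),r[2].round(4))
todo(*r[0],.1,r[2]); todo(*r[0],.008,r[2])
```

```text
[ 0.5122 -0.2003] [ 50.5 158.8] -0.369
rot [-0.0013  0.0007 -0.0023] shift [ 0.0029 -0.0006  0.1988] rows 4.8 t 1.3333 p [ 0.512  -0.2031  0.2988] F [-0.5  0.  -0.1] w 0.0848 j6 -0.08
rot [-0.0013  0.0007 -0.0023] shift [ 0.003  -0.0005  0.2908] rows 7.0 t 1.3333 p [ 0.512  -0.2031  0.2988] F [-0.5  0.  -0.1] w 0.0848 j6 -0.08
```

```bash
python3 shift.py '[[0,0,0,0.003,-0.0005,0.25,0.085],[0,0,0,0.003,-0.0005,0.25,0.085],[0,0,0,0.003,-0.0005,0.25,0.085],[0,0,0,0.003,-0.0005,0.25,0.085],[0,0,0,0.003,-0.0005,0.25,0.085],[0,0,0,0.003,-0.0005,0.25,0.085],[0,0,0,0.003,-0.0005,0.289,0.085],[0,0,0,0.003,-0.0005,0.289,0.085]]'
python3 shift.py '[[0,0,0,0,0,0,0.085],[0,0,0,0,0,0,0.03],[0,0,0,0,0,0,0.03],[0,0,0,0,0,0,0.03],[0,0,0,0,0,0,0.03],[0,0,0,0,0,0,0.03],[0,0,0,0,0,0,0.03],[0,0,0,0,0,0,0.03]]'
python3 -c "
from h import *
todo(.513,-.2,.2,-.369)"
```

```text
time_s: 2.0
eef_pos: [0.504, -0.1972, 0.0008]
eef_rot: [[0.365, 0.931, -0.019], [0.931, -0.365, 0.009], [0.001, -0.02, -1.0]]
wrist_force: [-2.7, 1.9, -0.9]
width: 0.085
grasp_force: 0.0
time_s: 2.67
eef_pos: [0.5158, -0.201, 0.0144]
eef_rot: [[0.362, 0.932, 0.005], [0.932, -0.362, -0.003], [-0.001, 0.006, -1.0]]
wrist_force: [-1.1, -1.8, 5.4]
width: 0.0485
grasp_force: 65.1
rot [ 0.0059  0.001  -0.0017] shift [-0.0002 -0.0019 -0.1856] rows 4.5 t 2.6667 p [ 0.5158 -0.201   0.0144] F [-1.1 -1.8  5.4] w 0.0485 j6 -0.08
```

```bash
python3 shift.py '[[0,0,0,0,0,0,0.03],[0,0,0,0,0,0,0.03],[0,0,0,0,0,0,0.03]]'
python3 shift.py '[[0,0,0,0,0,-0.02,0.03],[0,0,0,0,0,-0.04,0.03],[0,0,0,0,0,-0.06,0.03],[0,0,0,0,0,-0.08,0.03],[0,0,0,0,0,-0.1,0.03],[0,0,0,0,0,-0.1,0.03],[0,0,0,0,0,-0.1,0.03]]'
python3 - <<'E'
from h import *
c=cam("wrist");cv2.imwrite("pics/w2.png",c[0])
E
```

```text
time_s: 2.92
eef_pos: [0.5158, -0.201, 0.0144]
eef_rot: [[0.362, 0.932, 0.005], [0.932, -0.362, -0.003], [-0.001, 0.006, -1.0]]
wrist_force: [-1.8, 0.1, 6.5]
width: 0.0484
grasp_force: 65.1
time_s: 3.5
eef_pos: [0.5148, -0.2002, 0.1127]
eef_rot: [[0.362, 0.932, 0.005], [0.932, -0.362, -0.002], [-0.0, 0.005, -1.0]]
wrist_force: [-0.1, -0.1, -5.1]
width: 0.0486
grasp_force: 64.7
```

View pics/w2.png

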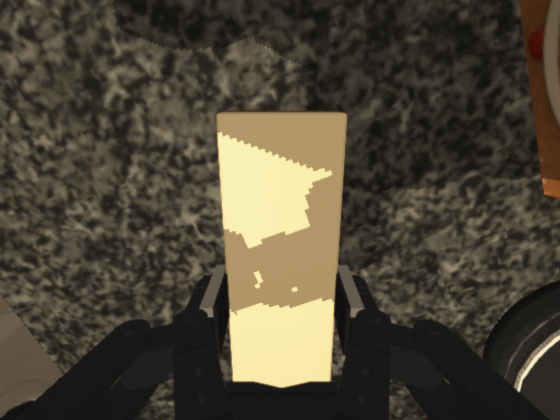

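Stone is held between both pads, square to them. Now to a viewing pose beside the board.

```bash
python3 -c "
from h import *
todo(.386,.236,.3,-.362)"
```

```text
rot [ 0.0014  0.0001 -0.0089] shift [ 0.3597 -0.2762 -0.1895] rows 11.8 t 3.55 p [ 0.5133 -0.1995  0.111 ] F [-0.7  0.7 -5.6] w 0.0484 j6 -0.08
```

```bash
python3 shift.py '[[0,0,0,0,0,-0.04,0.03],[0,0,0,0.02,-0.015,-0.07,0.03],[0,0,0,0.05,-0.035,-0.09,0.03],[0,0,0,0.08,-0.06,-0.1,0.03],[0,0,0,0.11,-0.08,-0.11,0.03],[0,0,-0.004,0.14,-0.105,-0.12,0.03],[0,0,-0.006,0.17,-0.13,-0.13,0.03],[0,0,-0.009,0.2,-0.15,-0.14,0.03]]'
python3 shift.py '[[0,0,0,0.03,-0.02,-0.01,0.03],[0,0,0,0.06,-0.045,-0.02,0.03],[0,0,0,0.09,-0.07,-0.03,0.03],[0,0,0,0.12,-0.095,-0.04,0.03],[0,0,0,0.14,-0.115,-0.05,0.03],[0,0,0,0.16,-0.126,-0.05,0.03],[0,0,0,0.16,-0.126,-0.05,0.03],[0,0,0,0.16,-0.126,-0.05,0.03]]'
python3 shift.py '[[0,0,0,0,0,0,0.03],[0,0,0,0,0,0,0.03],[0,0,0,0,0,0,0.03]]'
python3 - <<'E'
from h import *
c=cam("wrist");cv2.imwrite("pics/w3.png",c[0])
todo(.386,.236,.3,-.362)
E
```

```text
time_s: 4.22
eef_pos: [0.4428, 0.0429, 0.2485]
eef_rot: [[0.354, 0.935, -0.005], [0.935, -0.354, 0.0], [-0.001, -0.005, -1.0]]
wrist_force: [0.2, -0.5, -5.1]
width: 0.0485
grasp_force: 66.2
time_s: 4.88
eef_pos: [0.3834, 0.2358, 0.2985]
eef_rot: [[0.351, 0.936, -0.003], [0.936, -0.351, -0.002], [-0.003, -0.002, -1.0]]
wrist_force: [0.2, -1.1, -5.1]
width: 0.0483
grasp_force: 66.2
time_s: 5.13
eef_pos: [0.3848, 0.2343, 0.2995]
eef_rot: [[0.356, 0.935, -0.002], [0.935, -0.356, -0.001], [-0.002, -0.001, -1.0]]
wrist_force: [-0.3, 0.6, -3.9]
width: 0.0485
grasp_force: 66.2
rot [-0.0008  0.0011 -0.0018] shift [ 0.0019  0.0004 -0.0003] rows 0.0 t 5.1833 p [0.385  0.2344 0.2997] F [-0.   0.6 -4. ] w 0.0481 j6 0.81
```

View pics/w3.png

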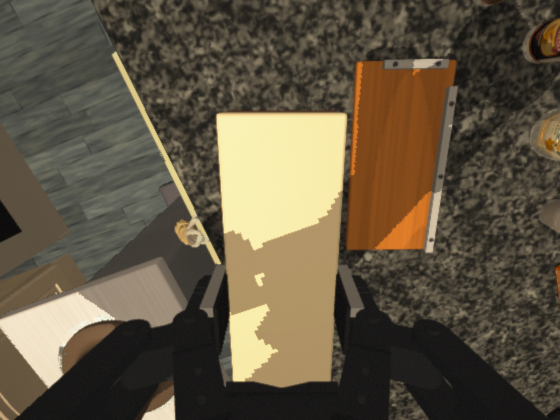

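Board fully visible: stop at (384-448, 64), rail from (451,86) to (430,251), near edge at column ~352, lower end at row ~249.

```bash
cat >> h.py <<'E'
def fit(px,c,z):
    w=cast(px,c,z)[:,:2]; v=cv2.fitLine(w.astype(np.float32)*1000,cv2.DIST_HUBER,0,.01,.01).ravel()
    return v[2:]/1000,v[:2]
def board(c,rows,cols):
    hsv=cv2.cvtColor(c[0],cv2.COLOR_BGR2HSV)
    m=cv2.morphologyEx(cv2.inRange(hsv,(4,130,60),(22,255,255)),cv2.MORPH_OPEN,np.ones((5,5),np.uint8))
    cs,_=cv2.findContours(m,cv2.RETR_EXTERNAL,cv2.CHAIN_APPROX_NONE)
    k=max((k for k in cs if cv2.pointPolygonTest(k,(cols[1]-5.,sum(rows)/2.),False)>=0),key=cv2.contourArea)
    M=cv2.drawContours(np.zeros_like(m),[k],-1,255,-1)
    R=[(np.flatnonzero(M[r])[-1]+.5,r) for r in range(*rows)]
    S=[(u,np.flatnonzero(M[:,u])[0]-.5) for u in range(*cols)]
    B=[(u,np.flatnonzero(M[:,u])[-1]+.5) for u in range(*cols)]
    L=[(np.flatnonzero(M[r])[0]-.5,r) for r in range(*rows)]
    (p,d),(q,e),(b,_),(l,_)=[fit(x,c,.018) for x in(R,S,B,L)]
    d=d*np.sign(d[1]); yaw=np.arctan2(-d[0],d[1]); e=e*np.sign(e[0])
    X=np.array([np.cos(yaw),np.sin(yaw)]);Y=np.array([-X[1],X[0]])
    # rail face x=.05, stop face y=.115 in board frame
    o=X*(p@X-.05)+Y*(q@Y-.115)
    print("board",o.round(4),"yaw",yaw.round(4),"stop-line yaw",np.arctan2(e[1],e[0]).round(4),"near edge x",round(float((l-o)@X),4),"end y",round(float((b-o)@Y),4))
    return o,yaw
E
python3 - <<'E'
from h import *
c=cam("wrist")
o,yaw=board(c,(100,240),(390,425))
X=np.array([np.cos(yaw),np.sin(yaw)]);Y=np.array([-X[1],X[0]])
t=o+X*(.025-.010)+Y*(.035-.022)
print("target",t); todo(*t,.1,yaw)
E
```

```text
board [0.5272 0.184 ] yaw -0.3478 stop-line yaw -0.3631 near edge x -0.0626 end y -0.1239
target [0.5457392  0.19107771]
rot [-0.0005  0.0007 -0.0159] shift [0.0167 0.1657 0.1999] rows 6.2 t 5.2333 p [0.3851 0.2345 0.3   ] F [-0.4  0.4 -5.2] w 0.048 j6 0.81
```

```bash
python3 shift.py '[[0,0,0,0.005,0.035,0.02,0.03],[0,0,-0.007,0.01,0.07,0.04,0.03],[0,0,-0.014,0.014,0.1,0.065,0.03],[0,0,-0.014,0.0167,0.13,0.09,0.03],[0,0,-0.014,0.0167,0.15,0.12,0.03],[0,0,-0.014,0.0167,0.163,0.155,0.03],[0,0,-0.014,0.0167,0.166,0.185,0.03],[0,0,-0.014,0.0167,0.166,0.2,0.03]]'
python3 shift.py '[[0,0,0,0,0,0,0.03],[0,0,0,0,0,0,0.03],[0,0,0,0,0,0,0.03],[0,0,0,0,0,0,0.03]]'
python3 - <<'E'
from h import *
todo(.5457,.1911,.036,-.349)
E
```

```text
time_s: 5.9
eef_pos: [0.5448, 0.19, 0.0957]
eef_rot: [[0.344, 0.939, -0.006], [0.939, -0.344, -0.002], [-0.004, -0.005, -1.0]]
wrist_force: [-1.2, 0.8, -6.3]
width: 0.0485
grasp_force: 66.1
time_s: 6.23
eef_pos: [0.5482, 0.1928, 0.1028]
eef_rot: [[0.341, 0.94, 0.005], [0.94, -0.341, 0.001], [0.003, 0.004, -1.0]]
wrist_force: [1.0, 0.7, -5.4]
width: 0.0485
grasp_force: 66.2
rot [ 0.0039 -0.0028  0.0009] shift [-0.0026 -0.002   0.0668] rows 1.6 t 6.2333 p [0.5482 0.1928 0.1028] F [ 1.   0.7 -5.4] w 0.0485 j6 0.61
```

```bash
python3 shift.py '[[0,0,0,-0.002,-0.001,0.02,0.03],[0,0,0,-0.002,-0.001,0.04,0.03],[0,0,0,-0.002,-0.001,0.05,0.03],[0,0,0,-0.002,-0.001,0.058,0.03],[0,0,0,-0.002,-0.001,0.062,0.03],[0,0,0,-0.002,-0.001,0.065,0.03],[0,0,0,-0.002,-0.001,0.066,0.03],[0,0,0,-0.002,-0.001,0.066,0.03]]'
python3 shift.py '[[0,0,0,0,0,0.001,0.03],[0,0,0,0,0,0.002,0.03],[0,0,0,0,0,0.002,0.03]]'
python3 -c "
from h import *
todo(.5457,.1911,.036,-.349)"
```

```text
time_s: 6.9
eef_pos: [0.5451, 0.1909, 0.035]
eef_rot: [[0.341, 0.94, 0.001], [0.94, -0.341, 0.0], [0.001, 0.001, -1.0]]
wrist_force: [-0.3, -0.0, -4.9]
width: 0.0483
grasp_force: 66.1
time_s: 7.15
eef_pos: [0.5447, 0.1908, 0.0326]
eef_rot: [[0.341, 0.94, 0.0], [0.94, -0.341, 0.0], [0.0, 0.0, -1.0]]
wrist_force: [-0.0, -0.2, -5.6]
width: 0.0484
grasp_force: 66.2
rot [ 0.0004 -0.0003  0.001 ] shift [ 0.0006  0.0008 -0.0034] rows 0.1 t 7.15 p [0.5447 0.1908 0.0326] F [-0.  -0.2 -5.6] w 0.0484 j6 0.61
```

```bash
python3 shift.py '[[0,0,0,0,0,0.001,0.03],[0,0,0,0,0,0.0015,0.03],[0,0,0,0,0,0.002,0.03],[0,0,0,0,0,0.002,0.03]]'
python3 shift.py '[[0,0,0,0,0,0,0.085],[0,0,0,0,0,0,0.085],[0,0,0,0,0,0,0.085],[0,0,0,0,0,0,0.085],[0,0,0,0,0,0,0.085],[0,0,0,0,0,-0.03,0.085],[0,0,0,0,0,-0.06,0.085]]'
```

```text
time_s: 7.48
eef_pos: [0.5447, 0.1908, 0.0324]
eef_rot: [[0.341, 0.94, -0.0], [0.94, -0.341, -0.0], [-0.0, -0.0, -1.0]]
wrist_force: [-4.7, -1.1, 6.5]
width: 0.0481
grasp_force: 67.6
time_s: 8.07
eef_pos: [0.5419, 0.19, 0.0884]
eef_rot: [[0.341, 0.94, -0.006], [0.94, -0.341, -0.002], [-0.004, -0.005, -1.0]]
wrist_force: [1.0, -0.2, -0.8]
width: 0.0852
grasp_force: 0.0
```

```bash
python3 shift.py '[[0,0,0,0,-0.02,-0.03,0],[0,0,0,0,-0.05,-0.06,0],[0,0,0,0,-0.075,-0.09,0],[0,0,0,0,-0.1,-0.11,0],[0,0,0,0,-0.115,-0.13,0],[0,0,0,0,-0.12,-0.14,0],[0,0,0,0,-0.12,-0.14,0],[0,0,0,0,-0.12,-0.14,0]]'
python3 shift.py '[[0,0,0,0,0,0,0],[0,0,0,0,0,0,0],[0,0,0,0,0,0,0]]'
python3 - <<'E'
from h import *
c=cam("wrist");cv2.imwrite("pics/w4.png",c[0]);todo(.54,.19,.1,-.349)
E
```

```text
time_s: 8.73
eef_pos: [0.4325, 0.2317, 0.2306]
eef_rot: [[0.341, 0.94, 0.002], [0.94, -0.341, 0.0], [0.001, 0.002, -1.0]]
wrist_force: [0.8, 0.7, -0.4]
width: 0.0002
grasp_force: 0.0
time_s: 8.98
eef_pos: [0.4316, 0.2309, 0.2287]
eef_rot: [[0.342, 0.94, -0.003], [0.94, -0.342, -0.001], [-0.002, -0.002, -1.0]]
wrist_force: [0.2, 0.3, -0.2]
width: 0.0006
grasp_force: 0.0
rot [-0.0019  0.0019  0.0001] shift [-0.0012  0.1162  0.1287] rows 4.2 t 9.0333 p [0.4316 0.231  0.2289] F [-0.1 -0.   0.2] w 0.0002 j6 0.75
```

View pics/w4.png

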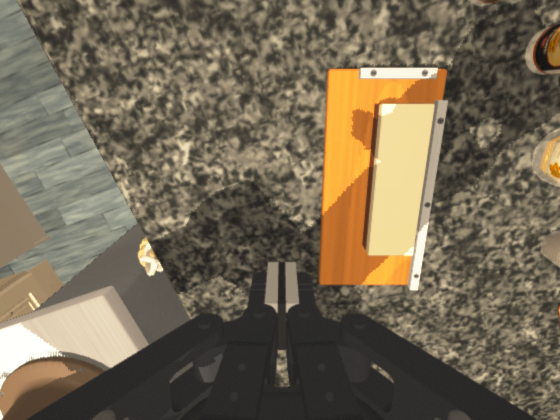

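The stone lies on the board, pale face up, at (366-435, 103-256), nearly parallel to the rail (437-415) and short of the stop (row ~79). Measuring the gaps.

Run:
```python
from h import *
c=cam("wrist");hsv=cv2.cvtColor(c[0],cv2.COLOR_BGR2HSV)
print(hsv[180,366:440:6].tolist(), hsv[70:106:5,400].tolist(), hsv[180,434:446:2].tolist())
m=cv2.morphologyEx(cv2.inRange(hsv,(18,45,150),(34,125,255)),cv2.MORPH_OPEN,np.ones((7,7),np.uint8))
r=rect(m,c,.048,(400,180));print("stone",r[0].round(4),np.round(r[1],1),r[2].round(4))
b=cv2.inRange(hsv,(4,130,60),(20,255,255))
S=[(u,np.flatnonzero(b[60:100,u])[0]+59.5) for u in range(375,430)]
# rail's outer-top edge at z=.028 vs granite, x=.060: leave; inner top edge: last non-grey going right
N=[(np.flatnonzero(b[rw,300:360])[0]+299.5,rw) for rw in range(90,270)]
q,e=fit(S,c,.018);n,d=fit(N,c,.018);d*=np.sign(d[1]);e*=np.sign(e[0])
yaw=np.arctan2(-d[0],d[1]);print("near-edge yaw",yaw,"stop yaw",np.arctan2(e[1],e[0]))
X=np.array([np.cos(yaw),np.sin(yaw)]);Y=np.array([-X[1],X[0]])
o=X*(n@X+.06)+Y*(q@Y-.115);print("board",o.round(4),"stone in board",round(float((r[0]-o)@X),4),round(float((r[0]-o)@Y),4))
```

```text
[[13, 198, 194], [15, 119, 144], [23, 89, 244], [23, 90, 244], [23, 89, 244], [23, 90, 244], [23, 90, 244], [22, 91, 244], [22, 92, 244], [23, 89, 244], [17, 51, 155], [18, 52, 190], [19, 59, 82]] [[23, 23, 252], [23, 21, 253], [17, 185, 252], [19, 188, 254], [20, 188, 255], [20, 187, 254], [13, 194, 206], [22, 90, 243]] [[19, 49, 172], [21, 59, 73], [19, 59, 82], [19, 53, 77], [20, 51, 60], [18, 58, 66]]
stone [0.5438 0.1919] [ 54.3 157.3] -0.3467
near-edge yaw -0.34990558 stop yaw -0.34831026
board [0.5259 0.1853] stone in board 0.0146 0.0124
```

```bash
python3 shift.py '[[0,0,0,0.001,0.02,0.035,0],[0,0,0,0.001,0.04,0.07,0],[0,0,0,0.001,0.05,0.1,0],[0,0,0,0.001,0.05,0.135,0],[0,0,0,0.001,0.05,0.165,0],[0,0,0,0.001,0.05,0.185,0],[0,0,0,0.001,0.05,0.198,0],[0,0,0,0.001,0.05,0.202,0]]'
python3 shift.py '[[0,0,0,0,0.005,0,0],[0,0,0,0,0.01,0,0],[0,0,0,0,0.015,0,0],[0,0,0,0,0.02,0,0],[0,0,0,0,0.02,0,0],[0,0,0,0,0.02,0,0]]'
python3 -c "
from h import *
todo(.5437,.1919,.026,-.349)"
```

```text
time_s: 9.75
eef_pos: [0.4765, 0.2143, 0.0249]
eef_rot: [[0.341, 0.94, -0.006], [0.94, -0.341, -0.002], [-0.004, -0.005, -1.0]]
wrist_force: [-0.4, -0.6, -0.3]
width: 0.0002
grasp_force: 0.0
time_s: 10.25
eef_pos: [0.4991, 0.2088, 0.0294]
eef_rot: [[0.342, 0.94, 0.002], [0.94, -0.342, 0.001], [0.001, 0.002, -1.0]]
wrist_force: [-0.0, 0.5, -0.1]
width: -0.0001
grasp_force: 0.0
rot [ 0.0016 -0.0013  0.0004] shift [-0.0007  0.0477  0.0035] rows 1.1 t 10.25 p [0.4991 0.2088 0.0294] F [-0.   0.5 -0.1] w -0.0001 j6 0.66
```

```bash
python3 shift.py '[[0,0,0,0,0.002,0,0],[0,0,0,0,0.004,0,0],[0,0,0,0,0.006,0,0],[0,0,0,0,0.008,0,0],[0,0,0,0,0.01,0,0],[0,0,0,0,0.012,0,0],[0,0,0,0,0.013,0,0],[0,0,0,0,0.014,0,0]]'
python3 shift.py '[[0,0,0,0,0.001,0,0],[0,0,0,0,0.002,0,0],[0,0,0,0,0.003,0,0],[0,0,0,0,0.003,0,0]]'
python3 -c "
from h import *
todo(.5437,.1919,.026,-.349)"
```

```text
time_s: 10.92
eef_pos: [0.5099, 0.2041, 0.0283]
eef_rot: [[0.341, 0.94, -0.003], [0.94, -0.341, 0.0], [-0.001, -0.003, -1.0]]
wrist_force: [-3.6, 2.0, 3.9]
width: -0.0002
grasp_force: 2.1
time_s: 11.25
eef_pos: [0.5138, 0.2027, 0.0283]
eef_rot: [[0.341, 0.94, -0.0], [0.94, -0.341, -0.0], [-0.0, -0.0, -1.0]]
wrist_force: [-3.0, 0.8, 2.0]
width: 0.0002
grasp_force: 1.5
rot [-0.      0.0003  0.0011] shift [0.     0.0318 0.0023] rows 0.8 t 11.25 p [0.5138 0.2027 0.0283] F [-3.   0.8  2. ] w 0.0002 j6 0.65
```

```bash
python3 shift.py '[[0,0,0,0,0.001,0,0],[0,0,0,0,0.002,0,0],[0,0,0,0,0.002,0,0]]'
python3 shift.py '[[0,0,0,0,0.001,0,0],[0,0,0,0,0.002,0,0],[0,0,0,0,0.002,0,0]]'
python3 shift.py '[[0,0,0,0,0.001,0,0],[0,0,0,0,0.002,0,0],[0,0,0,0,0.002,0,0]]'
```

```text
time_s: 11.5
eef_pos: [0.516, 0.2021, 0.0282]
eef_rot: [[0.341, 0.94, 0.0], [0.94, -0.341, -0.0], [-0.0, 0.0, -1.0]]
wrist_force: [-2.8, 0.5, 0.9]
width: -0.0
grasp_force: 1.1
time_s: 11.75
eef_pos: [0.5179, 0.2014, 0.0283]
eef_rot: [[0.341, 0.94, 0.0], [0.94, -0.341, -0.0], [0.0, 0.0, -1.0]]
wrist_force: [-1.3, 0.6, -0.1]
width: -0.0001
grasp_force: 0.9
time_s: 12.0
eef_pos: [0.5194, 0.2008, 0.0283]
eef_rot: [[0.341, 0.94, -0.0], [0.94, -0.341, -0.0], [-0.0, -0.0, -1.0]]
wrist_force: [-2.4, 1.4, -0.5]
width: -0.0005
grasp_force: 1.3
```

```bash
python3 shift.py '[[0,0,0,0,0.001,0,0],[0,0,0,0,0.002,0,0],[0,0,0,0,0.002,0,0]]'
python3 shift.py '[[0,0,0,0,0.001,0,0],[0,0,0,0,0.002,0,0],[0,0,0,0,0.002,0,0]]'
```

```text
time_s: 12.25
eef_pos: [0.5195, 0.2007, 0.0283]
eef_rot: [[0.342, 0.94, -0.004], [0.94, -0.342, 0.001], [-0.001, -0.004, -1.0]]
wrist_force: [-7.0, 2.8, 4.0]
width: -0.0001
grasp_force: 3.8
time_s: 12.5
eef_pos: [0.5195, 0.2007, 0.0283]
eef_rot: [[0.342, 0.94, -0.008], [0.94, -0.342, 0.001], [-0.002, -0.008, -1.0]]
wrist_force: [-10.5, 6.0, 6.5]
width: -0.0
grasp_force: 6.1
```

Rail contact is clear (TCP stopped, force grew to 12 N). Backing off to check by eye.

```bash
python3 shift.py '[[0,0,0,0,-0.02,0,0],[0,0,0,0,-0.04,-0.025,0],[0,0,0,0,-0.06,-0.06,0],[0,0,0,0,-0.08,-0.095,0],[0,0,0,0,-0.09,-0.13,0],[0,0,0,0,-0.095,-0.165,0],[0,0,0,0,-0.095,-0.19,0],[0,0,0,0,-0.095,-0.2,0]]'
python3 shift.py '[[0,0,0,0,0,0,0],[0,0,0,0,0,0,0],[0,0,0,0,0,0,0],[0,0,0,0,0,0,0]]'
cat >> h.py <<'E'
def check(c):
    hsv=cv2.cvtColor(c[0],cv2.COLOR_BGR2HSV)
    m=cv2.morphologyEx(cv2.inRange(hsv,(18,45,150),(34,125,255)),cv2.MORPH_OPEN,np.ones((7,7),np.uint8))
    r=rect(m,c,.048,(400,180));print("stone",r[0].round(4),np.round(r[1],1),r[2].round(4))
    b=cv2.inRange(hsv,(4,130,60),(20,255,255))
    S=[(u,np.flatnonzero(b[55:100,u])[0]+54.5) for u in range(345,365)]
    N=[(np.flatnonzero(b[w,300:360])[0]+299.5,w) for w in range(100,260)]
    n,d=fit(N,c,.018);d*=np.sign(d[1]);yaw=np.arctan2(-d[0],d[1])
    X=np.array([np.cos(yaw),np.sin(yaw)]);o=n+.06*X
    print("yaw",yaw.round(4),"stone x in board",round(float((r[0]-o)@X),4))
E
python3 - <<'E'
from h import *
c=cam("wrist");cv2.imwrite("pics/w5.png",c[0][40:320,260:520].repeat(2,0).repeat(2,1));check(c)
X=np.array([.94,-.3419]);Y=np.array([.3419,.94]);o=np.array([.5265,.1847])
p=o+.025*X-.105*Y;print(p);todo(*p,.12,-.349)
E
```

```text
time_s: 13.17
eef_pos: [0.4376, 0.2333, 0.2341]
eef_rot: [[0.34, 0.94, 0.012], [0.94, -0.34, 0.004], [0.008, 0.01, -1.0]]
wrist_force: [0.4, 0.2, 0.0]
width: 0.0002
grasp_force: 0.0
time_s: 13.5
eef_pos: [0.4327, 0.2311, 0.2258]
eef_rot: [[0.341, 0.94, -0.004], [0.94, -0.341, -0.002], [-0.003, -0.003, -1.0]]
wrist_force: [0.7, -0.3, 0.4]
width: -0.0002
grasp_force: 0.0
stone [0.5537 0.1881] [ 53.3 158.2] -0.348
yaw -0.3494 stone x in board 0.0251
[0.5141005 0.0774525]
rot [-0.0032  0.0031  0.0007] shift [-0.1164  0.1292  0.1059] rows 4.9 t 13.55 p [0.4328 0.2312 0.226 ] F [-0.3 -0.9 -0.2] w -0.0002 j6 0.75
```

View pics/w5.png

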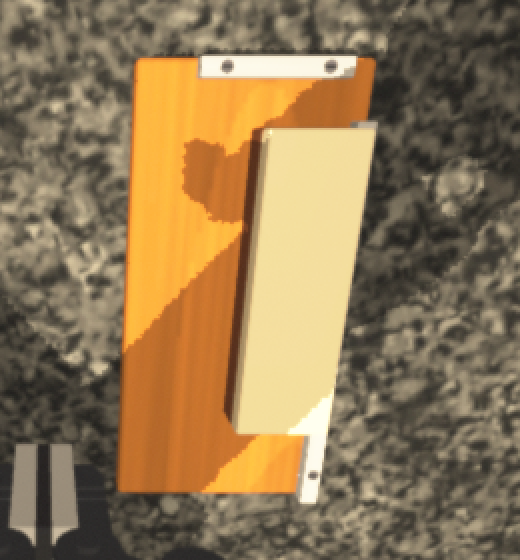

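Measured flush: x = 25.1 mm, yaw within 2 mrad, and a clear gap of about 22 mm to the stop. Now going behind the stone's near end.

```bash
python3 shift.py '[[0,0,0,-0.03,0.025,0,0],[0,0,0,-0.055,0.055,0,0],[0,0,0,-0.08,0.085,0.01,0],[0,0,0,-0.105,0.115,0.02,0],[0,0,0,-0.116,0.129,0.04,0],[0,0,0,-0.116,0.129,0.07,0],[0,0,0,-0.116,0.129,0.1,0],[0,0,0,-0.116,0.129,0.1,0]]'
python3 shift.py '[[0,0,0,0,0,0.03,0],[0,0,0,0,0,0.06,0],[0,0,0,0,0,0.08,0],[0,0,0,0,0,0.092,0],[0,0,0,0,0,0.096,0],[0,0,0,0,0,0.096,0],[0,0,0,0,0,0.096,0]]'
python3 -c "
from h import *
todo(.5537,.1881,.029,-.349)"
```

```text
time_s: 14.22
eef_pos: [0.5094, 0.0776, 0.121]
eef_rot: [[0.343, 0.939, -0.015], [0.939, -0.343, -0.001], [-0.006, -0.014, -1.0]]
wrist_force: [-1.6, 0.2, -1.1]
width: -0.0002
grasp_force: 0.0
time_s: 14.8
eef_pos: [0.5167, 0.0791, 0.0334]
eef_rot: [[0.341, 0.94, 0.002], [0.94, -0.341, 0.0], [0.001, 0.002, -1.0]]
wrist_force: [0.3, 0.7, 0.2]
width: -0.0
grasp_force: 0.0
rot [ 0.0016 -0.0007  0.0013] shift [ 0.1151 -0.0024  0.0045] rows 2.8 t 14.8 p [0.5167 0.0791 0.0334] F [0.3 0.7 0.2] w -0.0 j6 0.42
```

```bash
python3 shift.py '[[0,0,0,0.005,-0.001,0.003,0],[0,0,0,0.01,-0.001,0.003,0],[0,0,0,0.015,-0.001,0.003,0],[0,0,0,0.018,-0.001,0.003,0],[0,0,0,0.02,-0.001,0.003,0],[0,0,0,0.022,-0.001,0.003,0],[0,0,0,0.024,-0.001,0.003,0],[0,0,0,0.026,-0.001,0.003,0]]'
python3 shift.py '[[0,0,0,0.002,0,0,0],[0,0,0,0.004,0,0,0],[0,0,0,0.006,0,0,0],[0,0,0,0.008,0,0,0],[0,0,0,0.01,0,0,0],[0,0,0,0.011,0,0,0],[0,0,0,0.012,0,0,0],[0,0,0,0.012,0,0,0]]'
python3 -c "
from h import *
todo(.5537,.1881,.029,-.349)"
```

```text
time_s: 15.47
eef_pos: [0.5232, 0.1031, 0.0295]
eef_rot: [[0.34, 0.94, -0.001], [0.94, -0.34, -0.002], [-0.002, -0.001, -1.0]]
wrist_force: [-0.8, -3.4, 3.0]
width: -0.0001
grasp_force: 2.0
time_s: 16.13
eef_pos: [0.5277, 0.1152, 0.0294]
eef_rot: [[0.341, 0.94, 0.0], [0.94, -0.341, 0.0], [0.0, 0.0, -1.0]]
wrist_force: [-0.8, -3.7, 2.7]
width: 0.0002
grasp_force: 1.4
rot [ 0.     -0.0003  0.001 ] shift [ 0.0774 -0.0004  0.0004] rows 1.9 t 16.1333 p [0.5277 0.1152 0.0294] F [-0.8 -3.7  2.7] w 0.0002 j6 0.48
```

```bash
python3 shift.py '[[0,0,0,0.002,0,0,0],[0,0,0,0.004,0,0,0],[0,0,0,0.005,0,0,0],[0,0,0,0.006,0,0,0],[0,0,0,0.006,0,0,0]]'
python3 shift.py '[[0,0,0,0.001,0,0,0],[0,0,0,0.002,0,0,0],[0,0,0,0.002,0,0,0]]'
python3 shift.py '[[0,0,0,0.001,0,0,0],[0,0,0,0.002,0,0,0],[0,0,0,0.002,0,0,0]]'
```

```text
time_s: 16.55
eef_pos: [0.5297, 0.1209, 0.0293]
eef_rot: [[0.341, 0.94, 0.0], [0.94, -0.341, 0.0], [0.0, -0.0, -1.0]]
wrist_force: [-1.4, -2.4, 1.9]
width: -0.0002
grasp_force: 1.2
time_s: 16.8
eef_pos: [0.5304, 0.1227, 0.0293]
eef_rot: [[0.341, 0.94, -0.0], [0.94, -0.341, 0.0], [0.0, -0.0, -1.0]]
wrist_force: [-1.6, -1.9, 0.9]
width: 0.0001
grasp_force: 1.2
time_s: 17.05
eef_pos: [0.5307, 0.1236, 0.0293]
eef_rot: [[0.34, 0.94, -0.001], [0.94, -0.34, -0.002], [-0.002, -0.0, -1.0]]
wrist_force: [-2.2, -5.8, 3.2]
width: -0.0001
grasp_force: 2.9
```

```bash
python3 shift.py '[[0,0,0,0.001,0,0,0],[0,0,0,0.002,0,0,0],[0,0,0,0.002,0,0,0]]'
python3 shift.py '[[0,0,0,0.001,0,0,0],[0,0,0,0.001,0,0,0],[0,0,0,0.001,0,0,0]]'
```

```text
time_s: 17.3
eef_pos: [0.5306, 0.1236, 0.0293]
eef_rot: [[0.339, 0.941, -0.003], [0.941, -0.339, -0.005], [-0.005, -0.001, -1.0]]
wrist_force: [-3.0, -11.0, 5.5]
width: -0.0002
grasp_force: 5.9
time_s: 17.55
eef_pos: [0.5306, 0.1237, 0.0293]
eef_rot: [[0.339, 0.941, -0.004], [0.941, -0.339, -0.006], [-0.007, -0.002, -1.0]]
wrist_force: [-3.0, -14.2, 6.4]
width: 0.0
grasp_force: 7.3
```

Stopped dead against the stop at 15 N. I'll back off and look.

```bash
python3 shift.py '[[0,0,0,-0.02,0,0,0],[0,0,0,-0.04,0,-0.01,0],[0,0,0,-0.05,0,-0.045,0],[0,0,0,-0.05,0,-0.085,0],[0,0,0,-0.05,-0.01,-0.125,0],[0,0,0,-0.04,-0.03,-0.16,0],[0,0,0,-0.02,-0.06,-0.18,0],[0,0,0,0.01,-0.085,-0.19,0]]'
python3 shift.py '[[0,0,0,0.03,-0.02,-0.01,0],[0,0,0,0.06,-0.04,-0.01,0],[0,0,0,0.07,-0.045,-0.01,0],[0,0,0,0.07,-0.045,-0.01,0],[0,0,0,0.07,-0.045,-0.01,0],[0,0,0,0.07,-0.045,-0.01,0],[0,0,0,0.07,-0.045,-0.01,0]]'
python3 - <<'E'
from h import *
c=cam("wrist");cv2.imwrite("pics/w6.png",c[0][40:320,260:520].repeat(2,0).repeat(2,1));check(c)
E
```

```text
time_s: 18.22
eef_pos: [0.457, 0.1665, 0.2238]
eef_rot: [[0.344, 0.939, 0.008], [0.939, -0.344, 0.003], [0.006, 0.006, -1.0]]
wrist_force: [0.7, 0.9, 0.0]
width: 0.0
grasp_force: 0.0
time_s: 18.8
eef_pos: [0.4373, 0.2455, 0.2288]
eef_rot: [[0.343, 0.94, -0.001], [0.94, -0.343, -0.001], [-0.001, -0.001, -1.0]]
wrist_force: [-0.5, -0.5, 0.2]
width: 0.0
grasp_force: 0.0
stone [0.5625 0.2132] [ 53.3 164.2] -0.3445
yaw -0.3502 stone x in board 0.0249
```

View pics/w6.png

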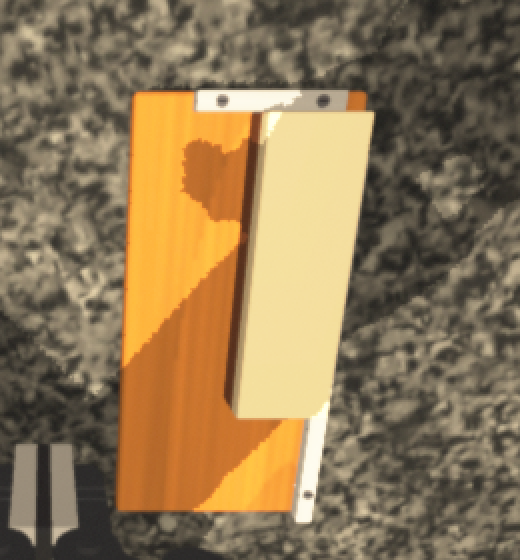

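The stone's end butts the stop at crop row ~112 and its long side lies on the rail: x = 24.9 mm against 25.0 nominal, yaw within 6 mrad. Nothing else was touched, so I'm handing it in.

```bash
python3 -c "
from rig import robot, viewer
print(robot.finish_job())"
```

```text
the job is handed in; nothing more can be done
None
```

The whetstone lies pale face up on the board, pushed flush to the rail first and then slid along it against the stop. I let go of it, touched nothing else, and handed the job in at about 19 s; no verdict came back.

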